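Lay the standing loaf down in the bread tray

TASK

One tin loaf was left standing on end in the wooden bread tray. Push it over with the fingers so that it lies on its flat sole, crust up, in its own lane, then push it along the lane until it is snug against the tray's green-marked end wall, like the loaf in the other lane. Do not grasp, lift or carry it, and leave the packed loaf and the other things on the table where they are.

Things in the scene. Friction and masses are not known exactly. Their poses are not given: they have to be found in the camera images.
- loaf: The loaf to lay down: rigid tin loaf, 200 mm long, 95 wide, 85 from sole to crown, 0.3 to 0.6 kg, standing on one end (heel) in one lane of the tray. Origin: centre of the heel face. Own z along its length (up at the start); own +x points out of the flat dark sole (x = +42 mm), which faces the green end; the slashed crown is at x = -43 mm, flat over its middle 39 mm. Leaning over 23 degrees, it falls.
- loaf_edge (a point): Middle of the edge between the loaf's heel and its sole (own x = +42 mm, z = 0): the edge it turns over on. It stays on the lane floor throughout and is on it again when the loaf lies on its sole.
- loaf_far (a point): Centre of the loaf's other end face (own z = 200 mm): the top end while it stands, the end that must come up against the green-marked wall.
- tray: Fixed wooden tray, outside 480 x 290 mm, walls 10 thick, tops 50 above the table. Origin: centre of its underside, at table height. Own x runs along its length to the end wall with the green strip (inner face x = +230 mm). A divider along y = 0 (10 thick, top 40 above the table) makes two lanes 130 wide, centred on y = +70 and -70 mm; lane floor 12 mm above the table.
- green_end (a point): Middle of the inner face of the green-marked end wall, at the height of the wall's top, 50 mm above the table, above the divider's end. Which lane holds the standing loaf varies; the packed loaf is in the other.
- packed_loaf: A second, like loaf, already lying crust up in the other lane near the green-marked wall: 200 x 95 x 85 mm, origin at the centre of its underside, own x along its length. Must stay put.
- jar: Loose closed jar, 64 mm across, 100 mm high, standing; origin at the centre of its foot. Must stay put.
- bun: Loose round bun, 90 mm across, 50 mm high; origin at the centre of its underside. Must stay put.
- brush: Loose pastry brush lying on the table; origin near its middle, own x along it. Must stay put.
- scraper: Loose dough scraper, steel blade 100 x 120 mm with a white round grip 28 mm thick; origin under the middle of its blade. Must stay put.
- mug: Loose white mug, 80 mm across, 90 mm high, standing; origin at the centre of its foot. Must stay put.
There are look-alikes about, which are no part of the job. Leave any pink or white look-alike of the loaf alone.

How it is judged (in metres and radians):
On the way, in this order (a step that is already met when the one before it is completed fails the run):
1. the loaf lies still on its sole in the tray (angle between loaf's own x axis and vertical above 2.97 rad and height (world z) of loaf_edge below 0.026 m and linear speed of loaf below 0.05 m/s), for 0.2 s.
2. the lying loaf is pushed up to the green-marked end wall (angle between loaf's own x axis and vertical above 2.97 rad and height (world z) of loaf_edge below 0.026 m and x of loaf_far in the frame of tray between 0.218 and 0.24 m and y of loaf_far in the frame of tray between -0.135 and 0.135 m), for 0.2 s.
At the end, for the whole second after the job is handed in: The loaf lies at rest in the tray on its sole, crust up (within 10 degrees of level, sole edge at the heel within 14 mm of the lane floor), the centre of its far end within 12 mm of the green-marked end wall (all of step 2 and linear speed of loaf below 0.01 m/s and angular speed of loaf below 0.05 rad/s); the robot touches nothing.
It fails at once if the loaf is lifted, or tipped the wrong way onto its crust (sole edge at the heel more than 48 mm above the lane floor) (height (world z) of loaf_edge above 0.06 m).
It fails at once if the packed loaf is moved by more than 30 mm (distance of packed_loaf from where it was at the start of the episode above 0.03 m).
It fails at once if the jar, bun, brush, scraper or mug is moved by more than 30 mm (distance of any of jar, bun, brush, scraper, mug from where it was at the start of the episode above 0.03 m).
It also fails if it takes over 45 s, if anything falls off the work surface, if the arm or the gripper's body presses on something with over 40 N, if the wrist force passes 120 N, or if a joint passes its speed limit or range.

ROBOT

A 6-joint arm with a two-finger parallel gripper is mounted at the origin on the work surface. World frame = base frame: x ahead of the robot, y to its left, z up, the work surface at z = 0. Lengths are in mm, angles in degrees, forces in N, time in s.
With the tool pointing down it reaches from about 300 to 850 mm from the base axis. Payload 4.2 kg.
Tool frame: the origin (TCP) lies midway between the tips of the shut fingers; the grasp point (between the pads) lies 19 mm behind it; z points along the fingers, y is the direction in which the jaws open and shut (so a half turn about z gives the same grasp; the last joint's range is limited). The gripper opens to 91 mm and grips with 3 to 60 N. Pads are 32 mm wide; open, the fingers measure 118 mm over their backs; the gripper's body (76 mm by 178 mm) begins 60 mm behind the grasp point.
Start: joints at [-73.396, 18.312, 89.639, -0, 72.044, -1.146], TCP at [175.302, -547.642, 213.976] pointing down, gripper open.
Joint ranges: [-177.97, 177.97], [-48.28, 115.42], [12.27, 149.76], [-77.06, 257.06], [2.81, 150.46], [-146.56, 146.56]. Speed limits (degrees/s): [147.25, 147.25, 180, 180, 180, 180].

INTERFACE

Orientations are given as [roll, pitch, yaw] about the fixed x, y, z axes, in that order (R = Rz(yaw) Ry(pitch) Rx(roll)).
In Python, from workcell import env gives the robot as it stands.
- The arm moves only by the shell command python3 -m jog 'ROWS' [FORCE]. ROWS is JSON, a list of rows, each an object of numbers: "dx", "dy", "dz": the shift along the world's x, y, z in m; "wx", "wy", "wz": the turn, a rotation vector about the world's x, y, z in rad; "grip": the gripper's target within -1 to 1 (shut at 1, half-way at 0, fully open at -1). In form: [{"dx": .., "dy": .., "dz": .., "wx": .., "wy": .., "wz": .., "grip": ..}, ...]. A call has 1 to 10 rows; each row shifts and turns the commanded pose from where the row before left it; what a row does not reach is not made up. A row lasts 1/10 s, in which the tool goes at most 50 mm and 8.59 degrees, less where a joint would pass 70% of its speed; a pose out of reach is approached as far as the arm can. A call with a gripper value outside its range is refused whole. The fingers move at their own pace and stop on an object; FORCE is the grip in N (left out, the last holds). Time passes only in rows, so rows that do not move let the fingers close. It gives the time, the measured TCP pose, the force and the opening at its end, in the units of the state.
- env.state(): the state, without advancing time (a new reading comes with each control period).
- env.grab_frame(name): name is "side" or "top"; returns the picture (384x512x3 uint8, red, green, blue); there is no depth.
- env.get_calibration(name): a dict with "fx", "fy", "cx", "cy" (pixels), "R" (3x3) and "t" (3): a world point X has camera coordinates R X + t. Camera axes: x right, y down, z forward; pixel columns grow to the right and rows downward; lengths in mm; the calibration is good to about 2 mm. A picture is of the moment at which its call begins. get_calibration takes no time and is no camera call.
- env.job_done(): hands the job in, once; it reports no verdict.
The state is a dict: "time_s": time; "qpos": joint angles; "qvel": joint speeds; "effort": joint torques, N m; "ee_pos": TCP position; "ee_rot": TCP orientation; "force": force on the tool from outside, world axes, zero at the start; "torque": the same for the moment, N m; "gripper_width": finger opening in mm.
Only numpy, scipy, OpenCV 4.12 (cv2) and the standard library are available. Lean on these libraries where they do the work, as an engineer would, in place of code of your own. Each camera call takes 0.05 s, during which the arm holds its last target. There are 200 camera calls.

## Working session

There is one attempt and no reset: what is moved stays moved. The work goes in short steps, Python scripts to look and compute and a shell command to move; the robot and the scene stay as the last step left them, time stands still between calls to the robot, and variables do not carry over. Pictures are saved under pics/ and viewed, about 8 in all and at most 12, crops included, and the job is handed in when it is done.

```bash
mkdir -p pics
python3 - <<'E'
from workcell import env
import cv2
for n in("side","top"):
    cv2.imwrite(f"pics/{n}0.png",cv2.resize(env.grab_frame(n)[:,:,::-1],(768,576)))
    c=env.get_calibration(n);print(n,c)
print(env.state())
E
```

```text
side {'fx': 427.58036071307754, 'fy': 427.58036071307754, 'cx': 256.2566438131138, 'cy': 191.9990880178473, 'R': array([[-0.69923173, -0.71472161, -0.0157481 ],
       [-0.43203491,  0.44001732, -0.78722969],
       [ 0.56957951, -0.54365225, -0.61645876]]), 't': array([369.34167657, 375.22157311, 991.74549583])}
top {'fx': 490.1305229202618, 'fy': 490.1305229202618, 'cx': 259.23297930597636, 'cy': 202.72658789889252, 'R': array([[ 0.02089314, -0.99971343,  0.01168517],
       [-0.99095439, -0.02225695, -0.13234055],
       [ 0.13256271, -0.00881446, -0.99113543]]), 't': array([ -35.21559763,  556.95120862, 1641.94890005])}
{'time_s': 0.1, 'qpos': array([-7.33974225e+01,  1.83471055e+01,  8.96983376e+01, -8.46203334e-04,
        7.20426728e+01, -1.14535097e+00]), 'qvel': array([-0.03018426, -0.00092072, -0.21304372, -0.05031984,  0.03754741,
        0.01406723]), 'effort': array([ 6.70156187e-04, -4.13332844e+01, -2.32509452e+01,  7.29241641e-02,
        4.21917520e-02, -4.75888351e-05]), 'ee_pos': array([ 175.15403272, -547.21491982,  213.22039767]), 'ee_rot': array([-1.79911886e+02, -9.56913038e-04,  1.77481893e+01]), 'force': array([-0.63010836, -0.79734789, -0.0860626 ]), 'torque': array([ 0.01130468, -0.02393766,  0.02068181]), 'gripper_width': 91.2083302631621}
```

View pics/side0.png

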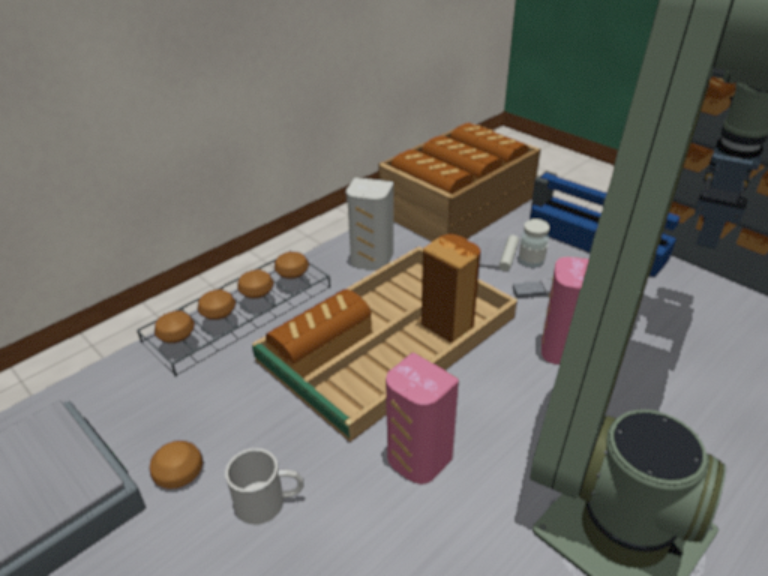

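View pics/top0.png

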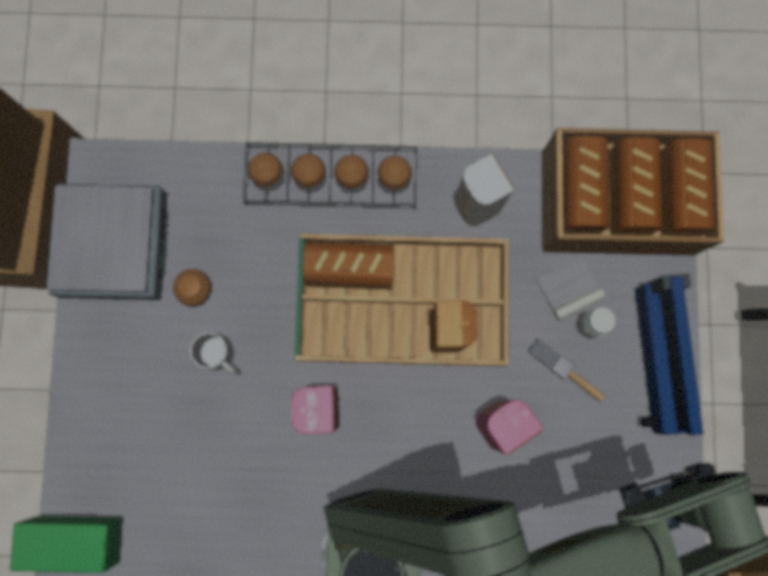

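The side view shows the loaf standing in the near lane, with its sole towards the green end (top at about 425–480, 235–270; foot at about 450, 340). In the top view the tray corners are at about (301,237), (508,238), (508,364) and (297,362), and the loaf top spans 434–477 × 300–350. I'll triangulate from these.

```bash
cat > h.py <<'E'
from workcell import env
import cv2, numpy as np
C={n:env.get_calibration(n) for n in("side","top")}
def P(n):
    c=C[n];K=np.array([[c['fx'],0,c['cx']],[0,c['fy'],c['cy']],[0,0,1]]);return K@np.c_[c['R'],c['t']]
def tri(s,t): # full-size pixels
    X=cv2.triangulatePoints(P('side'),P('top'),np.float64(s).reshape(2,1),np.float64(t).reshape(2,1))[:,0];return X[:3]/X[3]
def plane(n,uv,z):
    M=P(n);H=np.c_[M[:,0],M[:,1],M[:,2]*z+M[:,3]];x=np.linalg.solve(H,[*uv,1]);return x[:2]/x[2]
def proj(n,X):
    x=P(n)@np.r_[X,1];return x[:2]/x[2]
E
python3 - <<'E'
from h import *
S=1/1.5;np.set_printoptions(precision=1,suppress=True)
for nm,s,t in [("far-green",(254,347),(301,237)),("near-green",(350,430),(297,362)),("near-right",(517,300),(508,364)),("far-right",(421,248),(508,238)),
 ("loaf top sole near",(471,270),(436,348)),("loaf top sole far",(425,243),(436,301))]:
    s=np.array(s)*S;t=np.array(t)*S
    print(nm,tri(s,t),plane('top',t,50),plane('side',s,50), plane('top',t,212),plane('side',s,212))
a=cv2.imread('pics/top0.png')[215:385,280:620];b=cv2.imread('pics/side0.png')[200:450,240:560]
cv2.imwrite('pics/c1.png',np.vstack([cv2.resize(a,(600,300)),cv2.resize(b,(384,300)) if 0 else cv2.copyMakeBorder(cv2.resize(b,(384,300)),0,0,0,216,0)]))
E
```

```text
far-green [708.7 182.9  41.3] [706.4 181.5] [700.8 187.8] [670.  162.8] [542.1 272.4]
near-green [422.5 182.9  34. ] [420.4 179.9] [413.9 192.6] [412.1 161.4] [309.1 276.3]
near-right [ 425.7 -294.6   46. ] [ 426.1 -293.5] [ 422.3 -290.8] [ 417.2 -265.5] [ 315.9 -116.4]
far-right [ 714.2 -297.9   40.5] [ 715.2 -293.6] [ 700.4 -290.8] [ 677.9 -265.6] [ 541.7 -116.3]
loaf top sole near [ 439.6 -124.6  209.7] [ 458.6 -131.2] [ 560.1 -305.6] [ 446.5 -119.1] [ 427.8 -128.3]
loaf top sole far [ 538.9 -118.8  224.1] [ 565.4 -129.9] [ 707.9 -312.8] [ 542.8 -117.9] [ 547.8 -134.3]
```

View pics/c1.png

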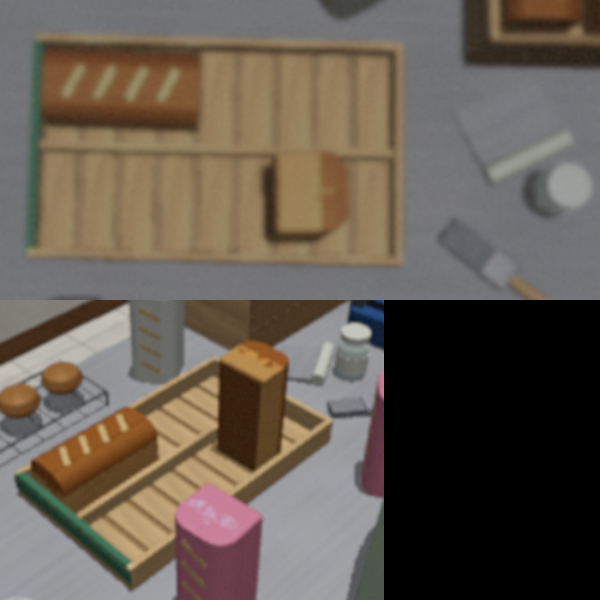

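Tray outline: about x 424–712, y −293 to +181 mm, so its long axis runs along world +y and is turned about 0.9°. The loaf is in the near lane (x≈495). Its sole is at y≈−120 and its crown at y≈−205. I'll come in behind the crown from above with the jaws along x.

```bash
python3 -m jog '[{"dz":0.05,"grip":1},{"dz":0.05,"grip":1},{"dz":0.05,"wz":0.14,"grip":1},{"dx":0.03,"dy":0.03,"wz":0.14,"grip":1},{"dx":0.03,"dy":0.03,"wz":0.14,"grip":1},{"dx":0.03,"dy":0.03,"wz":0.14,"grip":1},{"dx":0.03,"dy":0.03,"wz":0.14,"grip":1},{"dx":0.03,"dy":0.03,"wz":0.14,"grip":1},{"dx":0.03,"dy":0.03,"wz":0.14,"grip":1},{"dx":0.03,"dy":0.03,"wz":0.14,"grip":1}]'
python3 -m jog '[{"dx":0.03,"dy":0.02,"wz":0.14,"grip":1},{"dx":0.03,"dy":0.02,"grip":1},{"dx":0.03,"dy":0.02,"grip":1},{"dx":0.02,"dy":0.01,"grip":1},{"grip":1},{"grip":1}]'
```

```text
invalid input
invalid input
```

```bash
python3 -m jog '[{"dx":0,"dy":0,"dz":0.05,"wx":0,"wy":0,"wz":0,"grip":1}]'; python3 -m jog '[{"dx":0.0,"dy":0.0,"dz":0.05,"wx":0.0,"wy":0.0,"wz":0.0,"grip":1.0}]' 20; python3 -m jog --help
```

```text
time_s: 0.2
ee_pos: [173.9, -543.0, 256.6]
ee_rot: [-178.9, -0.0, 17.8]
force: [-0.9, -1.4, 0.2]
gripper_width: 85.4
time_s: 0.3
ee_pos: [175.0, -546.5, 313.0]
ee_rot: [-179.7, -0.0, 17.7]
force: [0.0, -0.6, 0.3]
gripper_width: 77.8invalid input: not JSON, or not a number
```

```bash
python3 -m jog '[{"dx":0,"dy":0,"dz":0.04,"wx":0,"wy":0,"wz":0.14,"grip":1},{"dx":0.03,"dy":0.03,"dz":0,"wx":0,"wy":0,"wz":0.14,"grip":1},{"dx":0.03,"dy":0.03,"dz":0,"wx":0,"wy":0,"wz":0.14,"grip":1},{"dx":0.03,"dy":0.03,"dz":0,"wx":0,"wy":0,"wz":0.14,"grip":1},{"dx":0.03,"dy":0.03,"dz":0,"wx":0,"wy":0,"wz":0.14,"grip":1},{"dx":0.03,"dy":0.03,"dz":0,"wx":0,"wy":0,"wz":0.14,"grip":1},{"dx":0.03,"dy":0.03,"dz":0,"wx":0,"wy":0,"wz":0.14,"grip":1},{"dx":0.03,"dy":0.03,"dz":0,"wx":0,"wy":0,"wz":0.14,"grip":1},{"dx":0.03,"dy":0.03,"dz":0,"wx":0,"wy":0,"wz":0.14,"grip":1},{"dx":0.03,"dy":0.02,"dz":0,"wx":0,"wy":0,"wz":0,"grip":1}]'
python3 -m jog '[{"dx":0.03,"dy":0.01,"dz":0,"wx":0,"wy":0,"wz":0,"grip":1},{"dx":0.03,"dy":0.01,"dz":0,"wx":0,"wy":0,"wz":0,"grip":1},{"dx":0,"dy":0,"dz":0,"wx":0,"wy":0,"wz":0,"grip":1},{"dx":0,"dy":0,"dz":0,"wx":0,"wy":0,"wz":0,"grip":1},{"dx":0,"dy":0,"dz":0,"wx":0,"wy":0,"wz":0,"grip":1}]'
```

```text
time_s: 1.3
ee_pos: [446.1, -285.5, 353.9]
ee_rot: [-180.0, -0.0, 90.1]
force: [0.0, -0.6, -0.1]
gripper_width: 0.6
time_s: 1.8
ee_pos: [504.4, -267.9, 353.9]
ee_rot: [-180.0, -0.0, 89.9]
force: [0.0, 0.3, 0.0]
gripper_width: 0.8
```

```bash
python3 -m jog '[{"dx":-0.009,"dy":0,"dz":-0.04,"wx":0,"wy":0,"wz":0.016,"grip":1},{"dx":0,"dy":0,"dz":-0.04,"wx":0,"wy":0,"wz":0,"grip":1},{"dx":0,"dy":0,"dz":-0.04,"wx":0,"wy":0,"wz":0,"grip":1},{"dx":0,"dy":0,"dz":-0.04,"wx":0,"wy":0,"wz":0,"grip":1},{"dx":0,"dy":0,"dz":-0.024,"wx":0,"wy":0,"wz":0,"grip":1},{"dx":0,"dy":0,"dz":0,"wx":0,"wy":0,"wz":0,"grip":1},{"dx":0,"dy":0,"dz":0,"wx":0,"wy":0,"wz":0,"grip":1}]'
python3 - <<'E'
from h import *
ims=[cv2.resize(env.grab_frame(n)[y:y+200,x:x+200,::-1],(400,400)) for n,x,y in(("side",160,120),("top",190,130))]
cv2.imwrite("pics/a1.png",np.hstack(ims));print(env.state()['ee_pos'])
print(proj('top',env.state()['ee_pos'])-[190,130],proj('side',env.state()['ee_pos'])-[160,120])
E
```

```text
time_s: 2.5
ee_pos: [496.1, -268.4, 171.0]
ee_rot: [179.9, 0.0, 90.8]
force: [-0.0, 0.5, -0.2]
gripper_width: 0.4
[ 497.1064722  -268.59484622  172.20900789]
[147.4550774   87.85815469] [164.88014541  41.6561722 ]
```

View pics/a1.png

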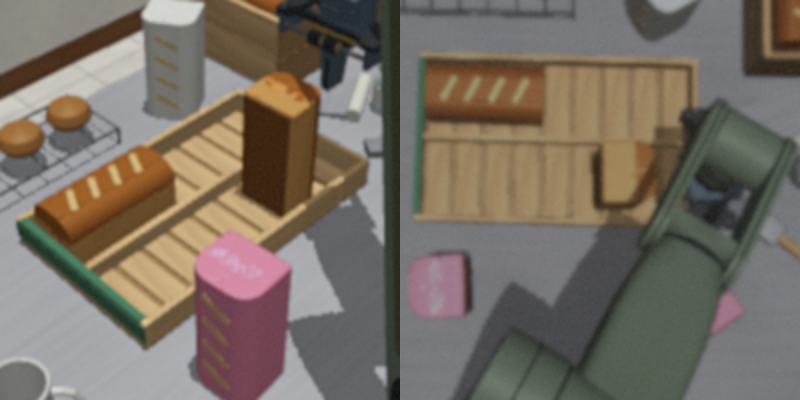

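The fingers are behind the crown (side crop, around (330,80)) and lined up with the loaf. Now I push slowly along +y.

```bash
python3 -m jog '[{"dx":0,"dy":0.015,"dz":0,"wx":0,"wy":0,"wz":0,"grip":1},{"dx":0,"dy":0.015,"dz":0,"wx":0,"wy":0,"wz":0,"grip":1},{"dx":0,"dy":0.008,"dz":0,"wx":0,"wy":0,"wz":0,"grip":1},{"dx":0,"dy":0.008,"dz":0,"wx":0,"wy":0,"wz":0,"grip":1},{"dx":0,"dy":0.008,"dz":0,"wx":0,"wy":0,"wz":0,"grip":1}]'
python3 -m jog '[{"dx":0,"dy":0.008,"dz":0,"wx":0,"wy":0,"wz":0,"grip":1},{"dx":0,"dy":0.008,"dz":0,"wx":0,"wy":0,"wz":0,"grip":1},{"dx":0,"dy":0.008,"dz":0,"wx":0,"wy":0,"wz":0,"grip":1}]'
python3 -m jog '[{"dx":0,"dy":0.008,"dz":0,"wx":0,"wy":0,"wz":0,"grip":1},{"dx":0,"dy":0.008,"dz":0,"wx":0,"wy":0,"wz":0,"grip":1},{"dx":0,"dy":0.008,"dz":0,"wx":0,"wy":0,"wz":0,"grip":1}]'
python3 - <<'E'
from h import *
ims=[cv2.resize(env.grab_frame(n)[y:y+200,x:x+200,::-1],(400,400)) for n,x,y in(("side",160,120),("top",190,130))]
cv2.imwrite("pics/a2.png",np.hstack(ims))
E
```

```text
time_s: 3.1
ee_pos: [496.7, -213.4, 170.6]
ee_rot: [179.9, 0.1, 90.9]
force: [0.4, -2.5, 1.8]
gripper_width: 0.1
time_s: 3.4
ee_pos: [496.4, -189.0, 170.0]
ee_rot: [180.0, -0.0, 90.8]
force: [0.0, -1.5, 1.9]
gripper_width: 0.7
time_s: 3.7
ee_pos: [496.1, -164.7, 169.7]
ee_rot: [-180.0, -0.0, 90.9]
force: [0.8, -0.2, 0.3]
gripper_width: 0.5
```

View pics/a2.png

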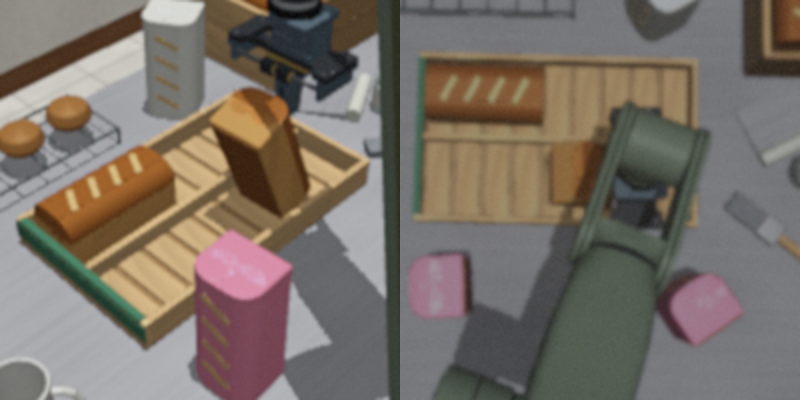

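The loaf is tipping as planned: about 20° in the side crop and turning on its heel edge. The force is nearly zero, so it is close to falling. I'll push a little more and then wait.

```bash
python3 -m jog '[{"dx":0,"dy":0.008,"dz":0,"wx":0,"wy":0,"wz":0,"grip":1},{"dx":0,"dy":0.008,"dz":0,"wx":0,"wy":0,"wz":0,"grip":1},{"dx":0,"dy":0.008,"dz":0,"wx":0,"wy":0,"wz":0,"grip":1},{"dx":0,"dy":0,"dz":0,"wx":0,"wy":0,"wz":0,"grip":1},{"dx":0,"dy":0,"dz":0,"wx":0,"wy":0,"wz":0,"grip":1},{"dx":0,"dy":0,"dz":0,"wx":0,"wy":0,"wz":0,"grip":1},{"dx":0,"dy":0,"dz":0,"wx":0,"wy":0,"wz":0,"grip":1},{"dx":0,"dy":0,"dz":0,"wx":0,"wy":0,"wz":0,"grip":1},{"dx":0,"dy":0,"dz":0,"wx":0,"wy":0,"wz":0,"grip":1},{"dx":0,"dy":0,"dz":0,"wx":0,"wy":0,"wz":0,"grip":1}]'
python3 -m jog '[{"dx":0,"dy":-0.04,"dz":0,"wx":0,"wy":0,"wz":0,"grip":0},{"dx":0,"dy":-0.04,"dz":0,"wx":0,"wy":0,"wz":0,"grip":0},{"dx":0,"dy":-0.01,"dz":0,"wx":0,"wy":0,"wz":0,"grip":0},{"dx":0,"dy":0,"dz":0,"wx":0,"wy":0,"wz":0,"grip":0},{"dx":0,"dy":0,"dz":0,"wx":0,"wy":0,"wz":0,"grip":0}]'
python3 - <<'E'
from h import *
ims=[cv2.resize(env.grab_frame(n)[y:y+200,x:x+200,::-1],(400,400)) for n,x,y in(("side",160,120),("top",190,130))]
cv2.imwrite("pics/a3.png",np.hstack(ims))
E
```

```text
time_s: 4.8
ee_pos: [496.3, -141.8, 170.0]
ee_rot: [180.0, 0.0, 90.8]
force: [-0.4, 0.4, -0.4]
gripper_width: 0.5
time_s: 5.3
ee_pos: [496.1, -230.9, 169.8]
ee_rot: [-180.0, -0.1, 90.8]
force: [-0.6, 0.6, -0.5]
gripper_width: 37.5
```

View pics/a3.png

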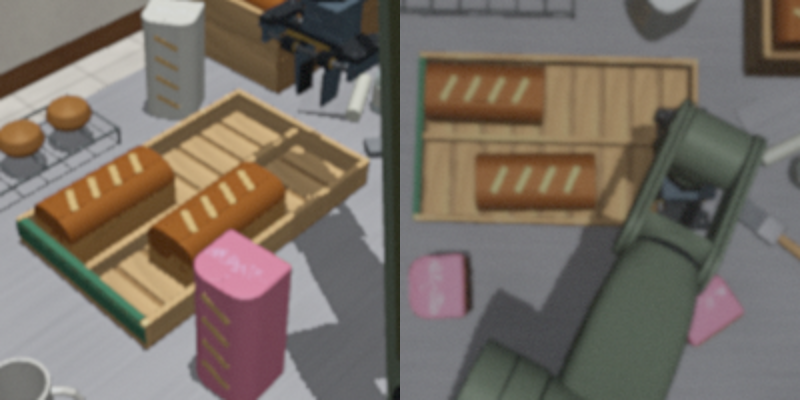

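The loaf is lying crust up in its lane, with its far end about 75 mm short of the green wall. I'll go down behind the heel with the fingers half open for a stable push.

```bash
python3 -m jog '[{"dx":0,"dy":0,"dz":-0.04,"wx":0,"wy":0,"wz":0,"grip":0},{"dx":0,"dy":0,"dz":-0.04,"wx":0,"wy":0,"wz":0,"grip":0},{"dx":0,"dy":0,"dz":-0.03,"wx":0,"wy":0,"wz":0,"grip":0},{"dx":0,"dy":0,"dz":-0.01,"wx":0,"wy":0,"wz":0,"grip":0},{"dx":0,"dy":0.02,"dz":0,"wx":0,"wy":0,"wz":0,"grip":0},{"dx":0,"dy":0.03,"dz":0,"wx":0,"wy":0,"wz":0,"grip":0},{"dx":0,"dy":0.03,"dz":0,"wx":0,"wy":0,"wz":0,"grip":0},{"dx":0,"dy":0.01,"dz":0,"wx":0,"wy":0,"wz":0,"grip":0},{"dx":0,"dy":0.008,"dz":0,"wx":0,"wy":0,"wz":0,"grip":0},{"dx":0,"dy":0.008,"dz":0,"wx":0,"wy":0,"wz":0,"grip":0}]'
python3 -m jog '[{"dx":0,"dy":0.008,"dz":0,"wx":0,"wy":0,"wz":0,"grip":0},{"dx":0,"dy":0.008,"dz":0,"wx":0,"wy":0,"wz":0,"grip":0},{"dx":0,"dy":0.008,"dz":0,"wx":0,"wy":0,"wz":0,"grip":0},{"dx":0,"dy":0.008,"dz":0,"wx":0,"wy":0,"wz":0,"grip":0}]'
python3 - <<'E'
from h import *
ims=[cv2.resize(env.grab_frame(n)[y:y+200,x:x+200,::-1],(400,400)) for n,x,y in(("side",160,120),("top",190,130))]
cv2.imwrite("pics/a4.png",np.hstack(ims))
E
```

```text
time_s: 6.4
ee_pos: [497.5, -126.7, 51.1]
ee_rot: [179.8, 0.2, 90.9]
force: [0.2, -5.4, 2.6]
gripper_width: 45.7
time_s: 6.8
ee_pos: [497.8, -95.2, 51.1]
ee_rot: [179.8, 0.2, 90.9]
force: [1.5, -5.5, 2.3]
gripper_width: 45.4
```

View pics/a4.png

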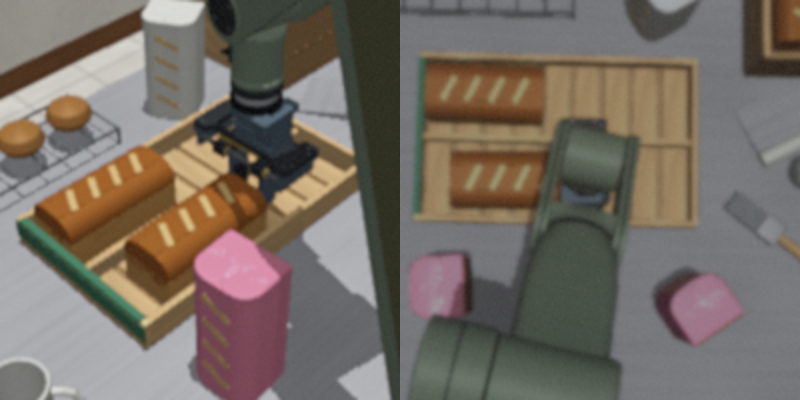

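The loaf slides straight at about 5.5 N. I'll carry on, with small steps near the wall.

```bash
python3 -m jog '[{"dx":0,"dy":0.008,"dz":0,"wx":0,"wy":0,"wz":0,"grip":0},{"dx":0,"dy":0.008,"dz":0,"wx":0,"wy":0,"wz":0,"grip":0},{"dx":0,"dy":0.008,"dz":0,"wx":0,"wy":0,"wz":0,"grip":0},{"dx":0,"dy":0.008,"dz":0,"wx":0,"wy":0,"wz":0,"grip":0},{"dx":0,"dy":0.008,"dz":0,"wx":0,"wy":0,"wz":0,"grip":0}]'
python3 -m jog '[{"dx":0,"dy":0.004,"dz":0,"wx":0,"wy":0,"wz":0,"grip":0},{"dx":0,"dy":0.003,"dz":0,"wx":0,"wy":0,"wz":0,"grip":0}]'
```

```text
time_s: 7.4
ee_pos: [497.4, -55.0, 50.7]
ee_rot: [179.9, 0.1, 90.9]
force: [0.3, -5.5, 2.7]
gripper_width: 45.4
time_s: 7.6
ee_pos: [497.3, -47.9, 50.7]
ee_rot: [179.9, 0.1, 90.9]
force: [0.2, -6.6, 5.0]
gripper_width: 45.4
```

```bash
python3 -m jog '[{"dx":0,"dy":0.003,"dz":0,"wx":0,"wy":0,"wz":0,"grip":0}]'
python3 -m jog '[{"dx":0,"dy":0.002,"dz":0,"wx":0,"wy":0,"wz":0,"grip":0}]'
python3 - <<'E'
from h import *
print(env.state()['force'])
ims=[cv2.resize(env.grab_frame(n)[y:y+150,x:x+150,::-1],(400,400)) for n,x,y in(("side",160,150),("top",190,130))]
cv2.imwrite("pics/a5.png",np.hstack(ims))
E
```

```text
time_s: 7.7
ee_pos: [497.3, -45.0, 50.7]
ee_rot: [179.9, 0.1, 90.9]
force: [-0.9, -5.9, 3.2]
gripper_width: 45.6
time_s: 7.8
ee_pos: [497.3, -43.0, 50.7]
ee_rot: [179.9, 0.1, 90.9]
force: [1.0, -6.1, 3.9]
gripper_width: 45.8
[ 1.00432223 -6.0544993   3.94772938]
```

View pics/a5.png

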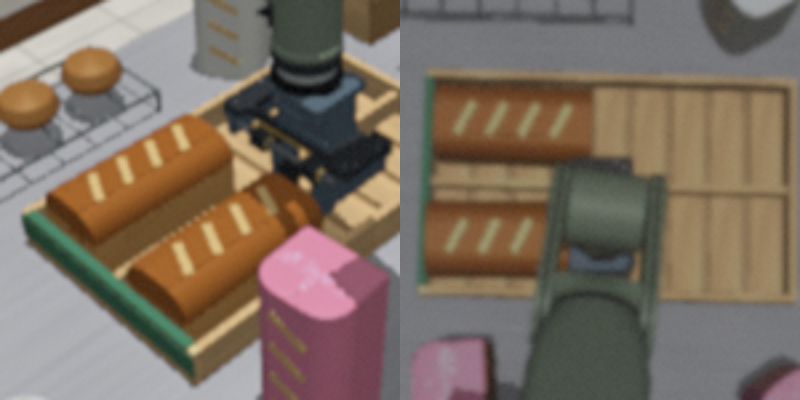

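The loaf is within a few mm of the wall: its left end is at about 426 in the top crop, level with the green strip. The force hasn't risen yet, so I'll keep going in 2 mm steps.

```bash
python3 -m jog '[{"dx":0,"dy":0.002,"dz":0,"wx":0,"wy":0,"wz":0,"grip":0}]'
python3 -m jog '[{"dx":0,"dy":0.002,"dz":0,"wx":0,"wy":0,"wz":0,"grip":0}]'|sed -n 2,4p
```

```text
time_s: 8.0
ee_pos: [497.3, -42.6, 50.7]
ee_rot: [179.9, 0.3, 91.0]
force: [-1.6, -19.7, 5.8]
gripper_width: 45.7
ee_pos: [497.3, -42.6, 50.9]
ee_rot: [179.9, 0.5, 91.0]
force: [-2.3, -28.3, 6.2]
```

The force rose to 28 N with no further travel, so the loaf is against the wall. Back off along −y, then up and away.

```bash
python3 -m jog '[{"dx":0,"dy":-0.005,"dz":0,"wx":0,"wy":0,"wz":0,"grip":0},{"dx":0,"dy":-0.015,"dz":0,"wx":0,"wy":0,"wz":0,"grip":0},{"dx":0,"dy":-0.03,"dz":0,"wx":0,"wy":0,"wz":0,"grip":0},{"dx":0,"dy":-0.03,"dz":0,"wx":0,"wy":0,"wz":0,"grip":0},{"dx":0,"dy":-0.02,"dz":0.02,"wx":0,"wy":0,"wz":0,"grip":0},{"dx":0,"dy":0,"dz":0.04,"wx":0,"wy":0,"wz":0,"grip":0},{"dx":0,"dy":0,"dz":0.04,"wx":0,"wy":0,"wz":0,"grip":0},{"dx":0,"dy":-0.03,"dz":0.04,"wx":0,"wy":0,"wz":0,"grip":0},{"dx":0,"dy":-0.04,"dz":0.04,"wx":0,"wy":0,"wz":0,"grip":0},{"dx":0,"dy":-0.04,"dz":0.04,"wx":0,"wy":0,"wz":0,"grip":0}]'
python3 -m jog '[{"dx":0,"dy":0,"dz":0,"wx":0,"wy":0,"wz":0,"grip":0},{"dx":0,"dy":0,"dz":0,"wx":0,"wy":0,"wz":0,"grip":0},{"dx":0,"dy":0,"dz":0,"wx":0,"wy":0,"wz":0,"grip":0},{"dx":0,"dy":0,"dz":0,"wx":0,"wy":0,"wz":0,"grip":0},{"dx":0,"dy":0,"dz":0,"wx":0,"wy":0,"wz":0,"grip":0}]'
python3 - <<'E'
from h import *
ims=[cv2.resize(env.grab_frame(n)[y:y+150,x:x+150,::-1],(400,400)) for n,x,y in(("side",160,150),("top",190,130))]
cv2.imwrite("pics/a6.png",np.hstack(ims))
E
```

```text
time_s: 9.1
ee_pos: [495.8, -239.4, 262.2]
ee_rot: [180.0, -0.1, 90.9]
force: [0.7, -0.0, 0.6]
gripper_width: 45.5
time_s: 9.6
ee_pos: [495.9, -237.3, 259.5]
ee_rot: [-179.9, -0.1, 90.9]
force: [-0.7, -0.9, -0.1]
gripper_width: 46.0
```

View pics/a6.png

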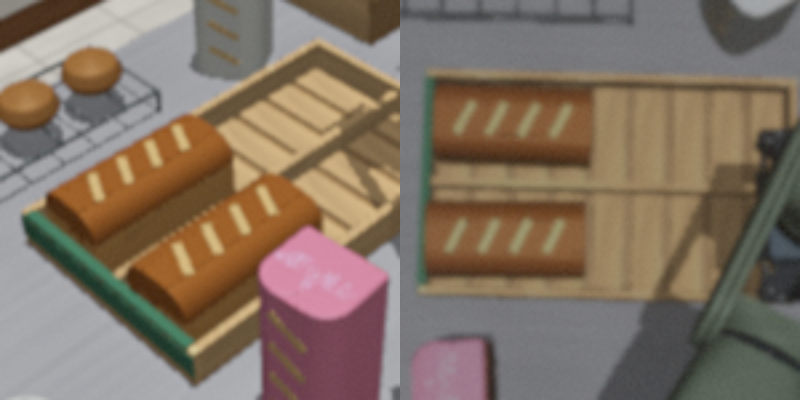

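The loaf lies crust up against the green wall, spanning about 425–585 in the top crop, beside the undisturbed packed loaf. The arm is clear, so I'm handing in.

```bash
python3 -c "
from workcell import env
print(env.job_done())"
```

```text
the job is handed in; nothing more can be done
None
```

I pushed the standing loaf over from behind its crown with the shut fingers, and it fell onto its sole in its own lane. I then slid it along by its heel with the fingers half open until it met the green-marked end wall. I backed the arm off and handed the job in at about 9.7 s; no verdict was reported.

- **At the wall:** the loaf slid at about 5–6 N, then the force rose to 28 N with no further travel (TCP stopped at y ≈ −43 mm).
- **Last pictures:** both views show the loaf crust up and level with the green strip, with the packed loaf where it was. The arm was clear, with no contact force on the tool.
- **Not checked:** I did not measure the final gap to the wall in mm. The other loose things were outside the last crops; the arm kept well clear of them.
- **Disagreement:** triangulating the tray's wall tops gave 34–46 mm against the stated 50 mm. This had no effect on the pushes.

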